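Unnest, load and cross-stack two dispensing trays

ROBOT

A 6-joint arm with a two-finger parallel gripper is mounted at the origin on a cart in front of the work surface, level with it; the furniture and walls round the work are solid. World frame = base frame: x ahead of the robot, y to its left, z up, the work surface at z = 0. Lengths are in m, angles in rad, forces in N, time in s.
With the tool pointing down it reaches from about 0.35 to 0.85 m from the base axis. Payload 8.1 kg.
Tool frame: the origin (TCP) lies between the finger pads; the fingertips stand 11 mm ahead of it and the grasp point (between the pads) lies 8 mm behind it (robot.tips_ahead is the distance from the TCP to the fingertips, in m); z points along the fingers, y is the line along which they close (so a half turn about z gives the same grasp; the last joint's range is limited). The gripper opens to 93 mm and grips with 3 to 60 N. Pads are 15 mm wide; open, the fingers measure 128 mm over their backs; the gripper's body (75 mm by 188 mm) begins 65 mm behind the grasp point.
Start: joints at [-1.324, 0.13, 1.488, -0, 1.523, -0.085], TCP at [0.195, -0.567, 0.23] pointing down, gripper open.
Joint ranges: [-2.96, 2.96], [-0.89, 2.26], [0.02, 2.5], [-1.34, 4.48], [0, 2.73], [-2.66, 2.66]. Speed limits (rad/s): [2.39, 2.39, 2.79, 3.14, 3.14, 3.14].

INTERFACE

Orientations are given as a rotation vector (axis times angle).
In Python, from plant import robot gives the robot as it stands. The module is installed in compiled form; this text tells all that it offers.
- The arm moves only by the tool move_arm, never from a script. Its argument "deltas" is one flat list of numbers, 7 for each row, row after row: the shift along the tool's x, y, z in m, then the turn, a rotation vector about the tool's x, y, z in rad, then the opening, from 0 (shut) to 1 (fully open). A call has 1 to 12 rows; each row is the pose to reach, as a shift and turn from the pose commanded when the call began, along the tool's axes at that moment; what a row does not reach only later rows make up. A row lasts 1/8 s, in which the tool goes at most 62.5 mm and 10.7 degrees, less where a joint would pass 70% of its speed; a pose out of reach is approached as far as the arm can. A call with a gripper value outside its range is refused whole. The fingers move at their own pace and stop on an object; "squeeze" is the grip in N (left out, the last holds). Time passes only in rows, so rows that repeat a pose let the fingers close. It gives the time, the measured TCP pose, the force, the opening and the grip force at its end, in the units of the state.
- robot.read_state(): the state, without advancing time (a new reading comes with each control period).
- robot.read_camera(name): name is "scene" or "top" or "wrist"; returns (picture, depth): 384x512x3 uint8, red, green, blue; 384x512 float32, m along the optical axis (not along the pixel's ray), 0 where there is no reading.
- robot.camera_model(name): a dict with "K" (3x3 intrinsics, pixels), "R" (3x3) and "t" (3): a world point X has camera coordinates R X + t; the wrist camera has in their place "tool_from_camera" (4x4, takes a point from camera to tool coordinates, whose origin is the TCP and whose axes are the flange's). Camera axes: x right, y down, z forward; pixel columns grow to the right and rows downward; lengths in m; the calibration is good to about 2 mm. A picture is of the moment at which its call begins: read the wrist's pose just before it. camera_model takes no time and is no camera call.
- robot.close_job(): hands the job in; it is judged then, once.
Trained networks look in the newest picture that a camera, given by its name, has taken for a name from the list of things; names that differ only in an ending like _2 or _b are one class to them, and where a whole thing is asked for, a point or a joint stands for the part that bears it (a point fixed in the world has none). Each returns a list of dicts, best first, with "confidence" (0 to 1); they miss things now and then, are a little off and sometimes report something else, mostly with a low value. They report only what shows in the picture. A call takes as long as a camera call. They do not tell look-alikes from the thing itself.
- robot.recognise(camera, label): "uv" ([column, row] in pixels, amid what is visible of it).
The state is a dict: "t": time; "q": joint angles; "dq": joint speeds; "joint_torque": joint torques, N m; "tool_pos": TCP position; "orientation": TCP orientation; "force": force on the tool from outside, world axes, zero at the start; "wrist_torque": the same for the moment, N m; "opening": finger opening in m; "gripper_force": force on a finger pad.
Only numpy, scipy, OpenCV 4.12 (cv2) and the standard library are available. Lean on these libraries where they do the work, as an engineer would, in place of code of your own. Each camera call takes 0.05 s, during which the arm holds its last target. There are 200 camera calls.

TASK

Two stack-nest dispensing trays stand nested on the counter. Lift the upper tray out and set it down upright on the free worktop, and stand the blue medicine box upright in the lower tray. Then turn the empty tray end for end (yellow marks at opposite ends) and stack it gently, not dropped or forced, level on the lower one with all four feet fully down in the ledge pockets, clear of the box; leave the vials and the brown bottle where they are.

Things in the scene. Friction and masses are not known exactly. Their poses are not given: they have to be found in the camera images.
- upper_mid (a point): Centre of the upper tray, half-way up (42.5 mm above its feet); x across, y along towards the yellow-marked end, z up. Both trays are alike: grey-green plastic, open top, 85 mm high, about 0.22 kg; rim 198 mm long (y), 142 mm wide (x), 156 mm over the hand grips. An upright collar (52 to 85 mm above the feet) stands out over a body that tapers to 120 x 176 mm.
- upper_feet (a point): Middle of the upper tray's underside, level with the bottom of its feet: four feet under the floor at x = +-54, y = -58 and +26 mm, each 9 mm (x) by 14 mm (y), 6 mm high. Nested, its collar rests on the lower tray's rim, 33 mm higher than the lower tray, with 1.4 mm of play; it lifts straight out.
- upper_grip_a (a point): Hand grip on the upper tray's +x long side, 8 mm below the rim, middle of its 10.4 mm thickness: an upright plate 44 mm long (y), 30 mm high, top flush with the rim, at x = +72.8, y = +16 mm from the tray's centre. Inside, fingers up to 40 mm wide have room beside it. While nested, only 30 mm below the rim are free on the outside (the lower grip is beneath).
- upper_grip_b (a point): The same hand grip on the -x long side of the upper tray (x = -72.8, y = +16 mm).
- upper_mark (a point): Top of the yellow clip that marks one end of the upper tray (+y end, 100 mm from its centre, 80 mm above its feet).
- lower_mid (a point): Centre of the lower tray, half-way up (42.5 mm above the worktop), axes as on the upper tray. Its inner floor is 9 mm above the worktop, 170 mm long (y); at the floor 80 mm are free across (x) between the hollow pilasters on the insides of the long walls.
- lower_ledges (a point): Point over the lower tray's centre, level with its four ledges (66 mm above the worktop), which top the pilasters at x = +-54, y = +58 and -26 mm. Each has a pocket for a foot, 1.8 mm play each way, rim 4 mm high. Same way round the trays nest; half turned, the feet meet the ledges: upper_feet comes to this point. A foot that misses stands 4 mm too high. 63 mm stay free over the lower floor.
- lower_mark (a point): Top of the yellow clip at the +y end of the lower tray, as on the upper one.
- box_mid (a point): Centre of the blue medicine box, half-way up: an open-topped carton standing upright, 40 mm (x) by 92 mm (y) by 58 mm high, 0.03 kg; pinch it across its 40 mm. It fits into the lower tray only with its length along the tray.
- vial_red_mid (a point): Centre of a vial with a red cap, 26 mm wide, 54 mm high; leave it alone.
- vial_blue_mid (a point): Centre of a vial with a blue cap, 26 mm wide, 54 mm high; leave it alone.
- iodine_mid (a point): Centre of a brown bottle with a yellow cap, 48 mm wide, 105 mm high; leave it alone.
Mind the look-alikes: they are no part of the job. There is more than one size of the part that bears box_mid; the job needs the larger.

How it is judged:
By the outcome, as a careful person would: the job done as asked, in the order asked, and still so for the second after the job is handed in, with the robot touching nothing.
It also fails if it takes over 62 s, if anything falls off the work surface, if the arm or the gripper's body presses on something with over 40 N, if the wrist force passes 120 N, or if a joint passes its speed limit or range.

## Working session

There is one attempt and no reset: what is moved stays moved. The work goes in short steps, Python scripts to look and compute and a tool call to move; the robot and the scene stay as the last step left them, time stands still between calls to the robot, and variables do not carry over. Pictures are saved under pics/ and viewed, at most 10 in all, crops included, and the job is handed in when it is done.

Besides the shell and the picture viewer there is one more tool, called after ">>>" by a JSON object that holds its "method" and its "body", one argument or row to a line. move_arm: Moves the arm, as the interface text tells. Its arguments: {"type":"object","properties":{"deltas":{"type":"array","items":{"type":"number"}},"squeeze":{"type":"number"}},"required":["deltas"]}

```bash
mkdir -p pics; cat > h.py <<'E'
import numpy as np,cv2
from scipy.spatial.transform import Rotation as R
from plant import robot
def cam(n):
    st=robot.read_state(); p,d=robot.read_camera(n); m=robot.camera_model(n); K=np.array(m['K'])
    if n=='wrist':
        T=np.eye(4);T[:3,:3]=R.from_rotvec(st['orientation']).as_matrix();T[:3,3]=st['tool_pos']
        W=T@np.array(m['tool_from_camera'])
    else:
        Rm=np.array(m['R']);W=np.eye(4);W[:3,:3]=Rm.T;W[:3,3]=-Rm.T@np.array(m['t'])
    v,u=np.mgrid[0:384,0:512]
    C=np.stack([(u-K[0,2])/K[0,0]*d,(v-K[1,2])/K[1,1]*d,d],-1)
    P=C@W[:3,:3].T+W[:3,3]; P[d==0]=np.nan
    return p,d,P
def save(p,f): cv2.imwrite('pics/'+f,p[...,::-1])
E
python3 - <<'E'
from h import *
np.set_printoptions(precision=3,suppress=True)
st=robot.read_state();print(st['t'],st['tool_pos'],st['orientation'],R.from_rotvec(st['orientation']).as_matrix())
ims=[]
for n in ['scene','top']:
    p,d,P=cam(n);ims.append(p);np.save(n+'.npy',P);save(p,n+'.png')
    for l in ['upper_mid','upper_mark','lower_mark','upper_grip_a','box_mid','vial_red_mid','vial_blue_mid','iodine_mid']:
        for r in robot.recognise(n,l):
            u,v=map(int,np.round(r['uv']));print(n,l,(u,v),round(r['confidence'],2),P[v,u])
E
```

```text
0.0 [ 0.195 -0.567  0.229] [-3.097 -0.518  0.   ] [[ 0.945  0.326 -0.   ]
 [ 0.326 -0.945  0.002]
 [ 0.    -0.002 -1.   ]]
scene upper_mid (334, 162) 0.63 [ 0.559 -0.396  0.071]
scene upper_mark (330, 164) 0.66 [ 0.571 -0.389  0.063]
scene lower_mark (328, 185) 0.87 [ 0.483 -0.221  0.061]
scene upper_grip_a (331, 165) 0.75 [ 0.569 -0.393  0.059]
scene box_mid (206, 271) 0.79 [0.476 0.311 0.046]
scene box_mid (332, 162) 0.17 [ 0.566 -0.395  0.07 ]
scene vial_red_mid (221, 207) 0.57 [0.683 0.054 0.035]
scene vial_blue_mid (202, 212) 0.53 [0.704 0.111 0.036]
top upper_mid (359, 208) 0.62 [ 0.529 -0.332  0.044]
top upper_mark (358, 208) 0.67 [ 0.529 -0.328  0.045]
top lower_mark (327, 219) 0.46 [ 0.493 -0.219  0.069]
top upper_grip_a (359, 206) 0.69 [ 0.536 -0.334  0.039]
top box_mid (186, 189) 0.7 [0.607 0.25  0.001]
top box_mid (172, 220) 0.58 [0.5   0.295 0.006]
top vial_red_mid (243, 162) 0.45 [0.691 0.051 0.04 ]
top vial_blue_mid (228, 154) 0.64 [0.715 0.1   0.057]
top vial_blue_mid (169, 222) 0.63 [ 0.494  0.307 -0.   ]
top iodine_mid (296, 157) 0.46 [ 0.691 -0.121  0.101]
```

View pics/scene.png

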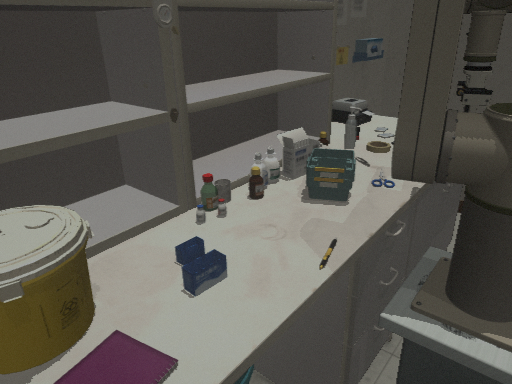

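View pics/top.png

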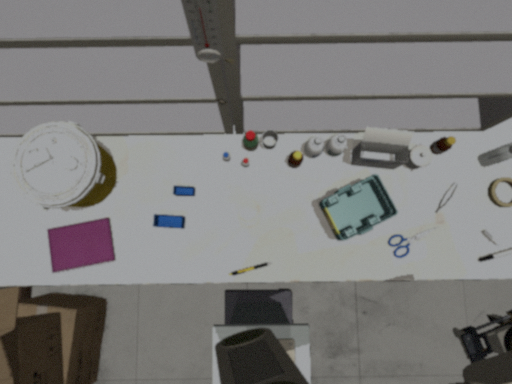

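Candidates for the blue box: the larger at top (170,221)/scene (206,271), and a smaller one at top (184,190)/scene (190,251). I'll measure both, and the trays.

```bash
python3 - <<'E'
from h import *
np.set_printoptions(precision=3,suppress=True)
P=np.load('top.npy')
def rect(m,name):
    q=P[m];q=q[np.isfinite(q[:,0])]
    (c,s,a)=cv2.minAreaRect(q[:,:2].astype(np.float32)*1000);print(name,len(q),'c',c,'size',s,'ang',a,'z',np.percentile(q[:,2],[5,50,95]))
X,Y,Z=P[...,0],P[...,1],P[...,2]
reg=lambda x0,x1,y0,y1,z0,z1:(X>x0)&(X<x1)&(Y>y0)&(Y<y1)&(Z>z0)&(Z<z1)
rect(reg(.4,.65,-.48,-.18,.105,.14),'trayrim')
rect(reg(.4,.56,.2,.4,.04,.1),'big')
rect(reg(.565,.7,.15,.35,.02,.1),'small')
t=cv2.imread('pics/top.png');s=cv2.imread('pics/scene.png')
A=cv2.resize(t[160:250,130:230],(400,360));B=cv2.resize(t[165:245,310:410],(400,320));C=cv2.resize(s[140:210,290:370],(400,350))
im=np.zeros((600,800,3),np.uint8);im[:300,:400]=A[:300];im[300:,:400]=B[:300];im[:350,400:]=C
cv2.imwrite('pics/crop.png',im)
E
```

```text
trayrim 512 c (528.5857543945312, -312.93109130859375) size (155.33734130859375, 201.0470428466797) ang 24.924325942993164 z [0.106 0.117 0.122]
big 65 c (496.52984619140625, 297.6202087402344) size (93.61601257324219, 40.08525085449219) ang 85.7906265258789 z [0.043 0.052 0.063]
small 64 c (599.3839721679688, 251.20901489257812) size (67.94650268554688, 29.67502784729004) ang 86.5894775390625 z [0.021 0.033 0.044]
```

View pics/crop.png

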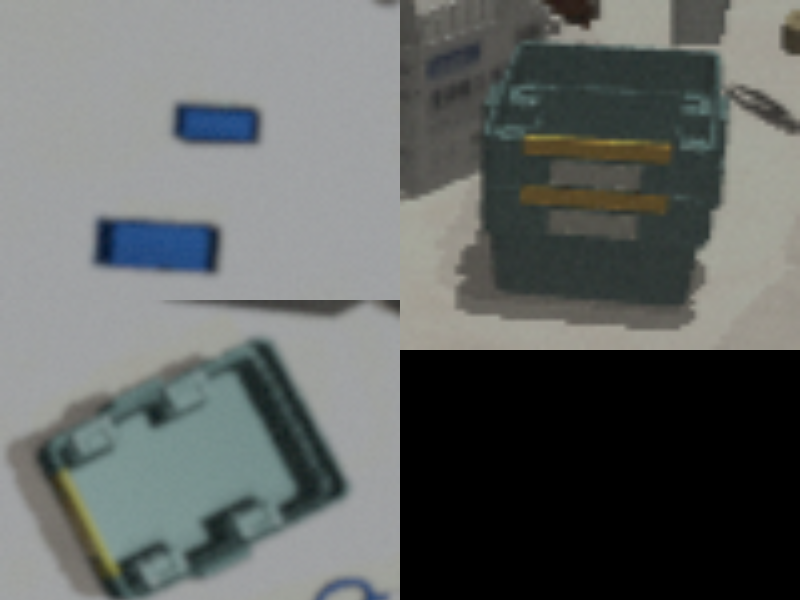

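The crop shows two open blue cartons. The larger one, about 93×40 mm and 58 mm high at top (170,221), is the job's box; the one at (184,190) is 68×30 mm. The trays are nested, with both yellow clips at the left/near end, around top (331,222). Next I'll check the obstacles and plan the approach to grip a.

```bash
cat >> h.py <<'E'
def go(x,y,z,yaw,st=None):
    "delta to TCP (x,y,z) tool down, tool-y axis at yaw deg"
    st=st or robot.read_state();R0=R.from_rotvec(st['orientation'])
    a=np.radians(yaw);yy=np.array([np.cos(a),np.sin(a),0]);zz=np.array([0,0,-1.]);xx=np.cross(yy,zz)
    T=R.from_matrix(np.stack([xx,yy,zz],1))
    d=R0.inv().apply(np.array([x,y,z])-st['tool_pos']);r=(R0.inv()*T).as_rotvec()
    print('delta',np.round(d,4),'rot',np.round(r,4))
E
python3 - <<'E'
from h import *
np.set_printoptions(precision=3,suppress=True)
P=np.load('top.npy');X,Y,Z=P[...,0],P[...,1],P[...,2]
for y0 in np.arange(-.5,.3,.1):
    print(round(y0,1),[float(np.round(np.nanmax(np.where((X>x)&(X<x+.05)&(Y>y0)&(Y<y0+.1),Z,-1)),2)) for x in np.arange(.3,.8,.05)])
print(np.array(robot.camera_model('wrist')['tool_from_camera']),robot.camera_model('wrist')['K'])
go(.548,-.29,.36,25)
E
```

```text
-0.5 [0.01, 0.01, 0.02, 0.12, 0.12, 0.12, 0.01, 0.12, 0.15, 0.6]
-0.4 [0.01, 0.01, 0.12, 0.12, 0.1, 0.12, 0.12, 0.15, 0.16, 0.59]
-0.3 [0.01, 0.01, 0.12, 0.12, 0.12, 0.12, 0.01, 0.01, 0.13, 0.6]
-0.2 [0.01, 0.01, 0.01, 0.01, 0.12, 0.11, 0.01, 0.11, 0.13, 0.61]
-0.1 [0.01, 0.01, 0.01, 0.01, 0.01, 0.01, 0.01, 0.01, 0.07, 0.6]
-0.0 [0.02, 0.01, 0.01, 0.01, 0.01, 0.01, 0.01, 0.06, 0.08, 0.72]
0.1 [0.01, 0.01, 0.01, 0.01, 0.01, 0.01, 0.01, 0.01, 0.06, 0.72]
0.2 [0.01, 0.01, 0.01, 0.06, 0.06, 0.05, 0.05, 0.01, 0.01, 0.01]
[[-0.001 -0.97  -0.245  0.068]
 [ 1.    -0.001 -0.001  0.   ]
 [ 0.001 -0.245  0.97  -0.154]
 [ 0.     0.     0.     1.   ]] [[299.882   0.    253.538]
 [  0.    299.882 192.94 ]
 [  0.      0.      1.   ]]
delta [ 0.424 -0.147 -0.13 ] rot [ 0.    -0.    -1.675]
```

```bash
python3 - <<'E'
from h import *
go(.516,-.286,.30,25)
E
```

```text
delta [ 0.3947 -0.1615 -0.0704] rot [ 0.     -0.     -1.6753]
```

>>> {"method": "move_arm", "body": {
  "deltas": [0.04,-0.016,-0.07,0,0,-0.16,1,0.395,-0.162,-0.07,0,0,-1.675,1,0.395,-0.162,-0.07,0,0,-1.675,1,0.395,-0.162,-0.07,0,0,-1.675,1,0.395,-0.162,-0.07,0,0,-1.675,1,0.395,-0.162,-0.07,0,0,-1.675,1,0.395,-0.162,-0.07,0,0,-1.675,1,0.395,-0.162,-0.07,0,0,-1.675,1,0.395,-0.162,-0.07,0,0,-1.675,1,0.395,-0.162,-0.07,0,0,-1.675,0.4,0.395,-0.162,-0.07,0,0,-1.675,0.4,0.395,-0.162,-0.07,0,0,-1.675,0.4]
}}

```text
t: 2.4
tool_pos: [0.5159, -0.2858, 0.2997]
orientation: [1.693, 2.647, 0.0]
force: [-0.8, -0.2, -0.4]
opening: 0.0675
gripper_force: 0.0
```

```bash
cat >> h.py <<'E'
def rim(P,c,zr,tol=.006):
    "rim points near height zr, near centre c; returns rect via minAreaRect + pts"
    m=(abs(P[...,2]-zr)<tol)&(np.hypot(P[...,0]-c[0],P[...,1]-c[1])<.14)
    q=P[m];r=cv2.minAreaRect(q[:,:2].astype(np.float32)*1000)
    print('rim',len(q),np.round(r[0],1),np.round(r[1],1),round(r[2],2),'z',np.percentile(q[:,2],[10,50,90]).round(4));return m,q
E
python3 - <<'E'
from h import *
p,d,P=cam('wrist');np.save('w1.npy',P);save(p,'w1.png')
for zr in(.118,.114,.085): rim(P,(.5286,-.313),zr)
r=robot.recognise('wrist','upper_mark');print([(x['uv'],x['confidence']) for x in r])
r=robot.recognise('wrist','upper_grip_a');print([(x['uv'],x['confidence']) for x in r])
E
```

```text
rim 1995 [ 523.3 -303.8] [156.4 182.9] 25.3 z [0.1149 0.1169 0.1181]
rim 2192 [ 523.5 -304.6] [156.4 184.3] 24.79 z [0.1123 0.1168 0.1181]
rim 2487 [ 527.  -312.1] [135.8 191.8] 25.19 z [0.0812 0.0854 0.0878]
[([253.0, 186.3], 0.71)]
[([252.2, 185.8], 0.72)]
```

View pics/w1.png

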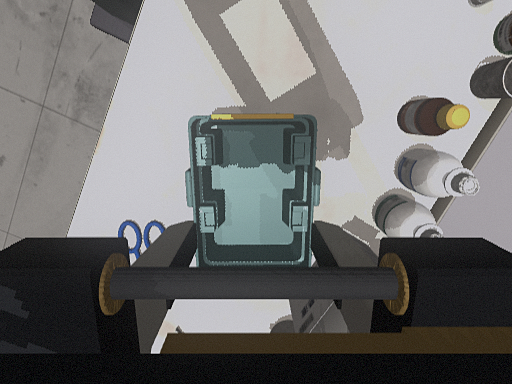

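The tray shows upright with the yellow clip at (252,116), grip a on the right at (317,187) and grip b at (188,187). I'll use the grip plates for the precise pose.

```bash
cat >> h.py <<'E'
def tray(P,c,zr,yaw,tol=.0035):
    "tray-frame fit: returns centre from side edges (x) and grip plates (y)"
    for it in range(3):
        a=np.radians(yaw);ex=np.array([np.cos(a),np.sin(a)]);ey=np.array([-ex[1],ex[0]])
        m=(abs(P[...,2]-zr)<tol)&(np.hypot(P[...,0]-c[0],P[...,1]-c[1])<.14)
        q=P[m][:,:2]-c;x=q@ex;y=q@ey
        bins=np.arange(-.09,.09,.004);L=[];Rr=[]
        for b in bins:
            k=(y>b)&(y<b+.004)
            if k.sum()<4: continue
            yc=b+.002
            if yc>-.085 and (yc<-.012 or yc>.045):
                if x[k].max()>.06: Rr.append((yc,x[k].max()))
                if x[k].min()<-.06: L.append((yc,x[k].min()))
        L,Rr=np.array(L),np.array(Rr)
        tl=[np.degrees(np.arctan(-np.polyfit(s[:,0],s[:,1],1)[0])) for s in(L,Rr)]
        xm=(np.median(L[:,1])+np.median(Rr[:,1]))/2
        ga=y[(x-xm)>.0745];gb=y[(x-xm)<-.0745]
        ym=(ga.min()+ga.max()+gb.min()+gb.max())/4
        info=('tilts',np.round(tl,2),'halfw',np.round([np.median(L[:,1]),np.median(Rr[:,1])],4),'grips a',np.round([ga.min(),ga.max()],4),'b',np.round([gb.min(),gb.max()],4),'ymax/min',y.max().round(4),y.min().round(4),'z',np.median(P[m][:,2]).round(4))
        sg=1 if ym>-.0 else 1
        c=c+xm*ex+(ym-.016)*ey; yaw=yaw+np.mean(tl)
    print(*info);print('centre',np.round(c,4),'yaw',round(yaw,2));return c,yaw
E
python3 - <<'E'
from h import *
P=np.load('w1.npy')
c,y=tray(P,np.array([.5286,-.313]),.117,25)
a=np.radians(y);ex=np.array([np.cos(a),np.sin(a)]);ey=np.array([-ex[1],ex[0]])
g=c+.0728*ex+.016*ey;print('grip a',g)
go(g[0],g[1],.102+.06,y);go(g[0],g[1],.118-.016,y)
E
```

```text
tilts [ 0.52 -0.52] halfw [-0.0702  0.0702] grips a [-0.0052  0.0372] b [-0.0053  0.0375] ymax/min 0.0999 -0.0829 z 0.1169
centre [ 0.5267 -0.3114] yaw 25.19
grip a [ 0.58576566 -0.26593083]
delta [-0.0114  0.0716  0.1377] rot [ 0.      0.     -0.0053]
delta [-0.0114  0.0716  0.1977] rot [ 0.      0.     -0.0053]
```

>>> {"method": "move_arm", "body": {
  "deltas": [-0.011,0.072,0.06,0,0,-0.005,0.35,-0.011,0.072,0.11,0,0,-0.005,0.35,-0.0114,0.0716,0.14,0,0,-0.005,0.35,-0.0114,0.0716,0.17,0,0,-0.005,0.35,-0.0114,0.0716,0.197,0,0,-0.005,0.35,-0.0114,0.0716,0.197,0,0,-0.005,0.35]
}}

```text
t: 3.3
tool_pos: [0.5839, -0.2646, 0.0996]
orientation: [-1.68, -2.648, 0.0]
force: [0.2, -0.7, 0.3]
opening: 0.0329
gripper_force: 0.0
```

>>> {"method": "move_arm", "body": {
  "deltas": [0,0,0,0,0,0,0.05,0,0,0,0,0,0,0.05,0,0,0,0,0,0,0.05,0,0,0,0,0,0,0.05,0,0,0,0,0,0,0.05,0,0,0,0,0,0,0.05],
  "squeeze": 45
}}

```text
t: 4.05
tool_pos: [0.5864, -0.2663, 0.1044]
orientation: [1.681, 2.652, -0.001]
force: [-2.0, -0.9, 5.8]
opening: 0.0099
gripper_force: 45.0
```

>>> {"method": "move_arm", "body": {
  "deltas": [0,0,-0.01,0,0,0,0.05,0,0,-0.025,0,0,0,0.05,0,0,-0.045,0,0,0,0.05,0,0,-0.07,0,0,0,0.05,0,0,-0.1,0,0,0,0.05,0,0,-0.13,0,0,0,0.05,0,0,-0.13,0,0,0,0.05]
}}

```text
t: 4.92
tool_pos: [0.5877, -0.2664, 0.2375]
orientation: [1.678, 2.647, 0.001]
force: [1.6, -0.3, -2.3]
opening: 0.0099
gripper_force: 45.0
```

```bash
python3 - <<'E'
from h import *
st=robot.read_state();print(st['tool_pos'],st['force'],st['wrist_torque'],st['opening'],st['q'])
p,d,P=cam('wrist');p2,_,_=cam('scene');save(np.hstack([cv2.resize(p,(400,300)),cv2.resize(p2[100:250,250:450],(400,300))]),'lift.png');np.save('w2.npy',P)
c=np.array([.5267,-.3114])
go(.540,.055,.234,25);go(.540,.055,.072,25)
E
```

```text
[ 0.58774674 -0.26643414  0.23749238] [ 1.56333868 -0.26358317 -2.31635584] [ 0.06860321 -0.28243688  0.02026954] 0.009936898411638476 [-5.05106320e-01  2.42043115e-01  1.34847554e+00  1.31809950e-04
  1.54361766e+00 -9.46231861e-01]
delta [ 0.3094  0.0953 -0.0014] rot [0.0004 0.0005 0.0047]
delta [0.3095 0.0952 0.1606] rot [0.0004 0.0005 0.0047]
```

View pics/lift.png

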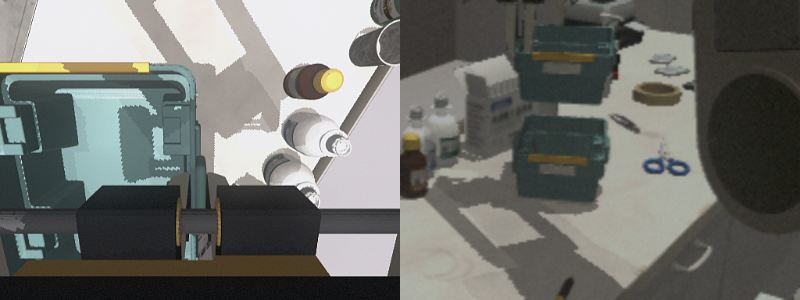

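>>> {"method": "move_arm", "body": {
  "deltas": [0.015,0.005,0,0,0,0,0.05,0.05,0.015,0,0,0,0,0.05,0.09,0.027,0,0,0,0,0.05,0.135,0.041,0,0,0,0,0.05,0.18,0.055,0,0,0,0,0.05,0.225,0.069,0,0,0,0,0.05,0.265,0.082,0.01,0,0,0,0.05,0.295,0.091,0.03,0,0,0,0.05,0.309,0.095,0.06,0,0,0,0.05,0.309,0.095,0.1,0,0,0,0.05,0.309,0.095,0.13,0,0,0,0.05,0.309,0.095,0.145,0,0,0,0.05]
}}

```text
t: 6.52
tool_pos: [0.5371, 0.0552, 0.0844]
orientation: [-1.679, -2.65, 0.004]
force: [-0.8, -0.7, -2.2]
opening: 0.01
gripper_force: 45.0
```

>>> {"method": "move_arm", "body": {
  "deltas": [0,0,0.006,0,0,0,0.05,0,0,0.011,0,0,0,0.05,0,0,0.015,0,0,0,0.05,0,0,0.018,0,0,0,0.05,0,0,0.018,0,0,0,0.05]
}}

```text
t: 7.15
tool_pos: [0.5408, 0.0545, 0.0715]
orientation: [1.681, 2.652, 0.002]
force: [-3.3, 1.6, 7.0]
opening: 0.01
gripper_force: 45.0
```

>>> {"method": "move_arm", "body": {
  "deltas": [0,0,0,0,0,0,0.35,0,0,0,0,0,0,0.35,0,0,-0.01,0,0,0,0.35,0,0,-0.05,0,0,0,0.35,0.01,-0.03,-0.1,0,0,0,0.5,0.015,-0.073,-0.15,0,0,0,0.5,0.015,-0.073,-0.2,0,0,0,1,0.015,-0.073,-0.215,0,0,0,1,0.015,-0.073,-0.215,0,0,0,1,0.015,-0.073,-0.215,0,0,0,1,0.015,-0.073,-0.215,0,0,0,1]
}}

```text
t: 8.52
tool_pos: [0.4667, 0.037, 0.2825]
orientation: [-1.68, -2.651, 0.003]
force: [-0.3, 0.3, 0.8]
opening: 0.091
gripper_force: 0.0
```

```bash
python3 - <<'E'
from h import *
st=robot.read_state();print(st['tool_pos'],st['orientation'],st['force'])
p,d,P=cam('wrist');np.save('w3.npy',P)
c,y=tray(P,np.array([.481,.010]),.0845,25)
st2=robot.read_state();print(st2['tool_pos'])
go(.4965,.2976,.285,-4.2)
E
```

```text
[0.46674552 0.03695334 0.28252194] [-1.67993344 -2.65100467  0.00283781] [-0.32597296  0.27957074  0.77826235]
tilts [ 0.04 -0.04] halfw [-0.0705  0.0706] grips a [-0.0061  0.0377] b [-0.0049  0.0373] ymax/min 0.0992 -0.0871 z 0.084
centre [0.4813 0.0095] yaw 25.12
[0.46682934 0.03693354 0.28279919]
delta [ 0.223   0.1381 -0.0023] rot [-0.0032 -0.0007  0.5144]
```

>>> {"method": "move_arm", "body": {
  "deltas": [0.06,0.035,0,0,0,0.13,1,0.12,0.07,0,0,0,0.26,1,0.18,0.11,0,0,0,0.39,1,0.23,0.138,0.02,0,0,0.514,1,0.252,0.152,0.04,-0.003,0,0.514,1,0.252,0.152,0.04,-0.003,0,0.514,1,0.252,0.152,0.04,-0.003,0,0.514,1]
}}

```text
t: 9.45
tool_pos: [0.497, 0.3292, 0.2438]
orientation: [2.299, 2.139, 0.001]
force: [0.8, -1.2, -0.0]
opening: 0.0931
gripper_force: 0.0
```

```bash
python3 - <<'E'
from h import *
p,d,P=cam('wrist')
for zr in (.058,.055):
    m=(abs(P[...,2]-zr)<.006)&(np.hypot(P[...,0]-.4965,P[...,1]-.2976)<.07)
    q=P[m];r=cv2.minAreaRect(q[:,:2].astype(np.float32)*1000);print(len(q),r,np.percentile(q[:,2],[5,50,95]))
save(p,'wb.png')
c=np.array(r[0])/1000
st=robot.read_state();print(st['tool_pos'])
yaw=r[2]-90 if r[1][0]>r[1][1] else r[2]
print(yaw);go(c[0],c[1],.1,yaw);go(c[0],c[1],.045,yaw)
E
```

```text
233 ((494.9270935058594, 299.96429443359375), (92.77635955810547, 40.00059509277344), 85.94503784179688) [0.05245134 0.05716423 0.05881855]
306 ((494.9270935058594, 299.96429443359375), (92.77635955810547, 40.00059509277344), 85.94503784179688) [0.04952681 0.05614968 0.05872839]
[0.49754562 0.32889991 0.24477317]
-4.054962158203125
delta [-0.0291 -0.0009  0.1448] rot [ 0.0029 -0.0003 -0.0026]
delta [-0.0291 -0.0011  0.1998] rot [ 0.0029 -0.0003 -0.0026]
```

>>> {"method": "move_arm", "body": {
  "deltas": [-0.029,-0.001,0.05,0.003,0,-0.003,1,-0.029,-0.001,0.1,0.003,0,-0.003,1,-0.029,-0.001,0.15,0.003,0,-0.003,1,-0.029,-0.001,0.185,0.003,0,-0.003,0.7,-0.029,-0.001,0.203,0.003,0,-0.003,0.6,-0.029,-0.001,0.203,0.003,0,-0.003,0.5,-0.029,-0.001,0.203,0.003,0,-0.003,0.35,-0.029,-0.001,0.203,0.003,0,-0.003,0.35,-0.029,-0.001,0.203,0.003,0,-0.003,0.35,-0.029,-0.001,0.203,0.003,0,-0.003,0.35],
  "squeeze": 8
}}

```text
t: 10.75
tool_pos: [0.4958, 0.3014, 0.0432]
orientation: [2.298, 2.142, 0.004]
force: [-0.6, -0.2, 6.0]
opening: 0.0415
gripper_force: 8.0
```

```bash
python3 - <<'E'
from h import *
st=robot.read_state();print(st['tool_pos'],st['opening'],st['gripper_force'],st['force'])
c=np.array([.5267,-.3114]);a=np.radians(25.1);ex=np.array([np.cos(a),np.sin(a)]);ey=np.array([-ex[1],ex[0]])
t=c+.016*ey;print(t)
go(t[0],t[1],.25,25.1);go(t[0],t[1],.042+.009,25.1)
E
```

```text
[0.49582973 0.30142082 0.04316805] 0.041519709582036976 8.00269290804863 [-0.55748606 -0.20018343  5.9782025 ]
[ 0.51991281 -0.2969109 ]
delta [-0.5948  0.0662 -0.2078] rot [ 0.0024 -0.0014 -0.5079]
delta [-0.5952  0.0658 -0.0088] rot [ 0.0024 -0.0014 -0.5079]
```

>>> {"method": "move_arm", "body": {
  "deltas": [0,0,-0.04,0,0,0,0.35,0,0,-0.09,0,0,0,0.35,-0.03,0.003,-0.15,0,0,-0.03,0.35,-0.08,0.009,-0.2,0,0,-0.1,0.35,-0.14,0.015,-0.225,0,0,-0.15,0.35,-0.2,0.022,-0.24,0,0,-0.2,0.35,-0.26,0.028,-0.24,0,0,-0.25,0.35,-0.32,0.035,-0.24,0,0,-0.3,0.35,-0.38,0.042,-0.24,0,0,-0.35,0.35,-0.44,0.048,-0.24,0,0,-0.4,0.35,-0.5,0.055,-0.24,0,0,-0.45,0.35,-0.55,0.062,-0.24,0,0,-0.5,0.35]
}}

```text
t: 12.25
tool_pos: [0.5179, -0.2546, 0.2815]
orientation: [1.695, 2.645, 0.001]
force: [0.5, -0.3, -0.1]
opening: 0.0414
gripper_force: 8.0
```

```bash
python3 - <<'E'
from h import *
st=robot.read_state();print(st['tool_pos'])
c=np.array([.5267,-.3114]);a=np.radians(25.1);ex=np.array([np.cos(a),np.sin(a)]);ey=np.array([-ex[1],ex[0]])
t=c+.03*ey
go(t[0],t[1],.283,25.1)
E
```

```text
[ 0.51790169 -0.25460785  0.28147937]
delta [-0.0253 -0.0159 -0.0015] rot [ 0.0006 -0.0002 -0.0071]
```

>>> {"method": "move_arm", "body": {
  "deltas": [-0.02,-0.012,-0.001,0,0,-0.007,0.35,-0.025,-0.016,-0.001,0,0,-0.007,0.35,-0.025,-0.016,-0.001,0,0,-0.007,0.35,-0.025,-0.016,-0.001,0,0,-0.007,0.35]
}}

```text
t: 12.75
tool_pos: [0.5144, -0.2804, 0.2824]
orientation: [-1.685, -2.651, -0.001]
force: [0.5, -0.1, 0.3]
opening: 0.0411
gripper_force: 8.0
```

```bash
python3 - <<'E'
from h import *
st=robot.read_state();print(st['tool_pos'])
p,d,P=cam('wrist');save(p,'wl.png');np.save('w4.npy',P)
try: c,y=tray(P,np.array([.5267,-.3114]),.0845,25.1)
except Exception as e: print(e);c=np.array([.5267,-.3114]);y=25.1
a=np.radians(y);ex=np.array([np.cos(a),np.sin(a)]);ey=np.array([-ex[1],ex[0]])
t=c+.016*ey;go(t[0],t[1],.043+.009,y)
E
```

```text
[ 0.51440776 -0.28042774  0.28235885]
tilts [ 0.06 -0.06] halfw [-0.0706  0.0706] grips a [-0.0052  0.0372] b [-0.0048  0.0367] ymax/min 0.1001 -0.0272 z 0.084
centre [ 0.5268 -0.3115] yaw 25.22
delta [-0.0176 -0.0022  0.2304] rot [ 0.0006 -0.0007 -0.0017]
```

View pics/wl.png

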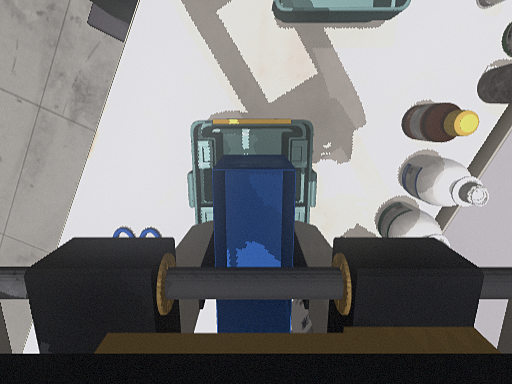

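The lower tray is unmoved, with its clip at (250,122). The held box lies along it, centred at about (255,230). Next I'll lower the box.

>>> {"method": "move_arm", "body": {
  "deltas": [-0.012,-0.002,0.03,0,0,-0.002,0.35,-0.0176,-0.0022,0.08,0,0,-0.002,0.35,-0.0176,-0.0022,0.13,0,0,-0.002,0.35,-0.0176,-0.0022,0.17,0,0,-0.002,0.35,-0.0176,-0.0022,0.195,0,0,-0.002,0.35,-0.0176,-0.0022,0.215,0,0,-0.002,0.35,-0.0176,-0.0022,0.225,0,0,-0.002,0.35,-0.0176,-0.0022,0.229,0,0,-0.002,0.35,-0.0176,-0.0022,0.231,0,0,-0.002,0.35,-0.0176,-0.0022,0.231,0,0,-0.002,0.35]
}}

```text
t: 14.05
tool_pos: [0.5202, -0.2988, 0.0522]
orientation: [1.684, 2.651, 0.001]
force: [0.1, -0.2, 0.5]
opening: 0.0415
gripper_force: 8.0
```

>>> {"method": "move_arm", "body": {
  "deltas": [0,0,0.0015,0,0,0,0.44,0,0,0.0015,0,0,0,0.55,0,0,0.0015,0,0,0,0.55,0,0,0.0015,0,0,0,0.55,0,0,-0.01,0,0,0,0.55,0,0,-0.04,0,0,0,0.55,0,0,-0.09,0,0,0,0.55,0,0,-0.15,0,0,0.16,0.5,0,0,-0.2,0,0,0.34,0.5,0,0,-0.23,0,0,0.52,0.5,0,0,-0.231,0,0,0.7,0.5,0,0,-0.231,0,0,0.88,0.5]
}}

```text
t: 15.55
tool_pos: [0.5199, -0.2987, 0.2841]
orientation: [2.657, 1.673, 0.002]
force: [0.5, 0.5, 0.2]
opening: 0.0464
gripper_force: 0.0
```

```bash
python3 - <<'E'
from h import *
c=np.array([.5268,-.3115]);a=np.radians(25.2);ey=np.array([-np.sin(a),np.cos(a)])
t=c-.03*ey
go(t[0],t[1],.283,-154.8)
E
```

```text
delta [-0.0275  0.035   0.0011] rot [ 7.0000e-04 -2.3000e-03  2.2548e+00]
```

>>> {"method": "move_arm", "body": {
  "deltas": [-0.005,0.005,0,0,0,0.187,0.5,-0.01,0.01,0,0,0,0.374,0.5,-0.015,0.018,0,0,0,0.56,0.5,-0.02,0.025,0,0,0,0.748,0.5,-0.0275,0.035,0.001,0,0,0.935,0.5,-0.0275,0.035,0.001,0,0,1.12,0.5,-0.0275,0.035,0.001,0,0,1.309,0.5,-0.0275,0.035,0.001,0,0,1.496,0.5,-0.0275,0.035,0.001,0,0,1.68,0.5,-0.0275,0.035,0.001,0,0,1.87,0.5,-0.0275,0.035,0.001,0,0,2.05,0.5,-0.0275,0.035,0.001,0,0,2.23,0.5]
}}

```text
t: 17.05
tool_pos: [0.5395, -0.3383, 0.2821]
orientation: [-2.673, 1.65, -0.0]
force: [0.1, 1.0, -0.4]
opening: 0.0467
gripper_force: 0.0
```

>>> {"method": "move_arm", "body": {
  "deltas": [0,0,0,0,0,0.025,0.5,0,0,0,0,0,0.025,0.5,0,0,0,0,0,0.025,0.5,0,0,0,0,0,0.025,0.5]
}}

```text
t: 17.55
tool_pos: [0.5395, -0.3383, 0.2811]
orientation: [-2.658, 1.674, 0.001]
force: [-0.7, 0.5, 0.2]
opening: 0.0464
gripper_force: 0.0
```

```bash
python3 - <<'E'
from h import *
st=robot.read_state();print(st['t'],st['tool_pos'],st['orientation'],st['q'])
p,d,P=cam('wrist');save(p,'wl2.png');np.save('w5.npy',P)
c,y=tray(P,np.array([.5268,-.3115]),.0845,25.2)
m=(abs(P[...,2]-.067)<.005)&(np.hypot(P[...,0]-.52,P[...,1]+.297)<.065)&(p[...,2]>1.5*p[...,0].astype(float))
q=P[m]
if len(q)>20: print(len(q),cv2.minAreaRect(q[:,:2].astype(np.float32)*1000),np.percentile(q[:,2],[5,50,95]))
E
```

```text
17.55 [ 0.53949014 -0.33833045  0.28114867] [-2.65789158e+00  1.67364509e+00  7.93814465e-04] [-6.40973297e-01  2.15631994e-01  1.30009491e+00  6.16106026e-04
  1.62642149e+00  2.05378527e+00]
tilts [-0.27  0.27] halfw [-0.0705  0.0704] grips a [-0.0032  0.0347] b [-0.0023  0.0347] ymax/min 0.0347 -0.0955 z 0.0838
centre [ 0.5288 -0.3151] yaw 25.4
131 ((521.0961303710938, -301.2094421386719), (39.16573715209961, 92.91690826416016), 24.811782836914062) [0.06356841 0.06607254 0.0677675 ]
```

View pics/wl2.png

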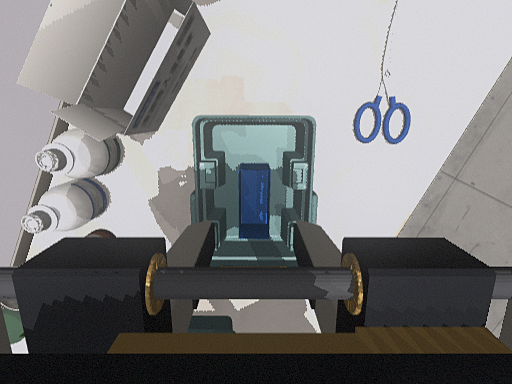

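Box stands upright in the tray, at about (255,200) with its top 66 mm above the worktop. The tray is unmoved. Averaging the two opposed views puts the lower centre at about (0.5273,-0.3121). I'll go back for grip a of the upper tray.

```bash
python3 - <<'E'
from h import *
go(.5408,.0545,.25,-154.8);go(.5408,.0545,.25,-154.8+128.6)
E
```

```text
delta [-0.3537 -0.1708  0.0314] rot [-0.0002  0.0008  0.0067]
delta [-0.3537 -0.1708  0.0314] rot [-1.0000e-03  2.0000e-04 -2.2378e+00]
```

>>> {"method": "move_arm", "body": {
  "deltas": [-0.03,-0.015,0,0,0,-0.187,0.35,-0.065,-0.032,0,0,0,-0.374,0.35,-0.1,-0.048,0,0,0,-0.56,0.35,-0.135,-0.065,0,0,0,-0.748,0.35,-0.17,-0.082,0,0,0,-0.935,0.35,-0.205,-0.099,0,0,0,-1.12,0.35,-0.24,-0.116,0,0,0,-1.309,0.35,-0.275,-0.133,0.01,0,0,-1.496,0.35,-0.305,-0.147,0.02,0,0,-1.68,0.35,-0.335,-0.162,0.03,0,0,-1.87,0.35,-0.3537,-0.1708,0.03,0,0,-2.05,0.35,-0.3537,-0.1708,0.03,0,0,-2.238,0.35]
}}

```text
t: 19.1
tool_pos: [0.5409, 0.0561, 0.2513]
orientation: [-2.66, -1.67, -0.001]
force: [0.5, -0.9, 0.3]
opening: 0.0321
gripper_force: 0.0
```

```bash
python3 - <<'E'
from h import *
st=robot.read_state();print(st['tool_pos'],st['opening'])
go(.5408,.0545,.0715,25.1)
E
```

```text
[0.54093672 0.05609736 0.2512865 ] 0.03210674223975777
delta [-0.0017  0.0007  0.1798] rot [-3.000e-04 -1.200e-03 -8.876e-01]
```

>>> {"method": "move_arm", "body": {
  "deltas": [-0.001,0,0,0,0,-0.18,0.35,-0.001,0,0.01,0,0,-0.36,0.35,-0.001,0,0.02,0,0,-0.54,0.35,-0.001,0,0.03,0,0,-0.71,0.35,-0.001,0,0.04,0,0,-0.888,0.35,-0.001,0,0.05,0,0,-0.888,0.35,-0.001,0,0.06,0,0,-0.888,0.35,-0.001,0,0.06,0,0,-0.888,0.35,-0.001,0,0.06,0,0,-0.888,0.35]
}}

```text
t: 20.23
tool_pos: [0.5409, 0.0536, 0.1917]
orientation: [-1.698, -2.643, -0.001]
force: [0.7, -0.9, -0.3]
opening: 0.0326
gripper_force: 0.0
```

```bash
python3 - <<'E'
from h import *
st=robot.read_state();print(st['tool_pos'],st['opening'])
go(.5408,.0545,.0715,25.1)
E
```

```text
[0.54086529 0.05356487 0.19170188] 0.03264372126757278
delta [0.0008 0.0003 0.1202] rot [ 0.0005 -0.0006 -0.0097]
```

>>> {"method": "move_arm", "body": {
  "deltas": [0.0008,0.0003,0.04,0,0,-0.01,0.35,0.0008,0.0003,0.075,0,0,-0.01,0.35,0.0008,0.0003,0.1,0,0,-0.01,0.35,0.0008,0.0003,0.115,0,0,-0.01,0.35,0.0008,0.0003,0.12,0,0,-0.01,0.35,0.0008,0.0003,0.12,0,0,-0.01,0.35,0.0008,0.0003,0.12,0,0,-0.01,0.2,0.0008,0.0003,0.12,0,0,-0.01,0.05,0.0008,0.0003,0.12,0,0,-0.01,0.05,0.0008,0.0003,0.12,0,0,-0.01,0.05,0.0008,0.0003,0.12,0,0,-0.01,0.05],
  "squeeze": 45
}}

```text
t: 21.6
tool_pos: [0.541, 0.0545, 0.072]
orientation: [1.684, 2.652, 0.001]
force: [-1.8, -0.3, 5.8]
opening: 0.0104
gripper_force: 45.0
```

>>> {"method": "move_arm", "body": {
  "deltas": [0,0,0,0,0,0,0.05,0,0,0,0,0,0,0.05]
}}

```text
t: 21.85
tool_pos: [0.541, 0.0545, 0.0721]
orientation: [1.684, 2.652, 0.002]
force: [-1.8, -0.4, 6.1]
opening: 0.0102
gripper_force: 45.0
```

```bash
python3 - <<'E'
from h import *
for i in range(3):
    st=robot.read_state();print(st['tool_pos'],st['orientation'],st['opening'],st['gripper_force'],st['force']); 
    if i<2: robot.read_camera('top')
E
```

```text
[0.54102282 0.05449426 0.07208599] [1.68366115e+00 2.65206741e+00 1.52744670e-03] 0.010210512275179339 45.003671050071716 [-1.82879727 -0.44598142  6.13851341]
[0.54099789 0.05449338 0.0720536 ] [1.68368449e+00 2.65209577e+00 1.48442506e-03] 0.010323769680666076 45.003735423088074 [-1.97158237 -0.4053737   5.26045165]
[0.54098105 0.05451208 0.07202655] [1.68361055e+00 2.65217505e+00 1.44802193e-03] 0.010188610205349816 45.00365674495697 [-1.28635242 -0.67075868  5.81006558]
```

>>> {"method": "move_arm", "body": {
  "deltas": [0,0,-0.01,0,0,0,0.05,0,0,-0.03,0,0,0,0.05,0,0,-0.06,0,0,0,0.05,0,0,-0.1,0,0,0,0.05,0,0,-0.14,0,0,0,0.05,0,0,-0.18,0,0,0,0.05,0,0,-0.2,0,0,0,0.05,0,0,-0.2,0,0,0.08,0.05,0,0,-0.2,0,0,0.2,0.05,0,0,-0.2,0,0,0.36,0.05,0,0,-0.2,0,0,0.52,0.05,0,0,-0.2,0,0,0.68,0.05],
  "squeeze": 50
}}

```text
t: 23.45
tool_pos: [0.5402, 0.0544, 0.2702]
orientation: [-2.476, -1.931, 0.002]
force: [0.2, -0.4, -3.1]
opening: 0.0104
gripper_force: 50.0
```

```bash
python3 - <<'E'
from h import *
st=robot.read_state();print(st['tool_pos'],st['wrist_torque'],st['opening'])
go(.4682,-.3580,.272,-154.8)
E
```

```text
[0.54016217 0.05438233 0.27017309] [-0.09202415 -0.21921429  0.02039449] 0.010405254698091292
delta [-0.4175  0.0305 -0.002 ] rot [-1.200e-03  2.500e-03  2.456e+00]
```

>>> {"method": "move_arm", "body": {
  "deltas": [-0.015,0.001,0,0,0,0.155,0.05,-0.045,0.003,0,0,0,0.31,0.05,-0.077,0.006,0,0,0,0.465,0.05,-0.11,0.008,0,0,0,0.62,0.05,-0.143,0.01,0,0,0,0.775,0.05,-0.177,0.013,0,0,0,0.93,0.05,-0.21,0.015,0,0,0,1.085,0.05,-0.243,0.018,0,0,0,1.24,0.05,-0.277,0.02,0,0,0,1.395,0.05,-0.31,0.023,0,0,0,1.55,0.05,-0.342,0.025,0,0,0,1.705,0.05,-0.367,0.027,0,0,0,1.86,0.05]
}}

```text
t: 24.95
tool_pos: [0.4786, -0.3095, 0.2697]
orientation: [-3.028, 0.831, 0.004]
force: [0.0, -0.0, -3.0]
opening: 0.0105
gripper_force: 50.0
```

```bash
python3 - <<'E'
from h import *
st=robot.read_state();print(st['tool_pos'],st['q'][5])
go(.4682,-.3580,.24,-154.8)
E
```

```text
[ 0.47857516 -0.30945732  0.26972009] 1.4420933861867409
delta [0.0159 0.0471 0.0296] rot [2.000e-04 2.900e-03 5.955e-01]
```

>>> {"method": "move_arm", "body": {
  "deltas": [0.008,0.025,0,0,0,0.155,0.05,0.013,0.04,0.005,0,0,0.31,0.05,0.016,0.046,0.015,0,0,0.45,0.05,0.016,0.047,0.025,0,0,0.55,0.05,0.016,0.047,0.03,0,0,0.5955,0.05,0.016,0.047,0.03,0,0,0.5955,0.05,0.016,0.047,0.03,0,0,0.5955,0.05,0.016,0.047,0.03,0,0,0.5955,0.05]
}}

```text
t: 25.95
tool_pos: [0.4696, -0.3571, 0.2413]
orientation: [-2.658, 1.674, 0.0]
force: [-0.2, 1.0, -1.7]
opening: 0.0101
gripper_force: 50.0
```

```bash
python3 - <<'E'
from h import *
st=robot.read_state();print(st['tool_pos'],st['orientation'],st['wrist_torque'],R.from_rotvec(st['orientation']).as_matrix().round(4))
print('yaw now',np.degrees(np.arctan2(*R.from_rotvec(st['orientation']).as_matrix()[[1,0],1])))
y0=R.from_rotvec([1.68361055e+00,2.65217505e+00,1.44802193e-03]).as_matrix();print('grasp yaw',np.degrees(np.arctan2(y0[1,1],y0[0,1])),y0[:,2])
p,d,P=cam('top')
a=np.radians(25.2);ex=np.array([np.cos(a),np.sin(a)]);ey=np.array([-ex[1],ex[0]])
m=(np.hypot(P[...,0]-.527,P[...,1]+.312)<.15)&(P[...,2]>.17+.05)&(P[...,2]<.27)
q=P[m];print(len(q),np.percentile(q[:,2],[10,50,90]))
go(.4682,-.3580,.15,-154.8)
E
```

```text
[ 0.46960964 -0.35714185  0.24133288] [-2.65755475e+00  1.67444976e+00  3.44028079e-04] [0.03410138 0.15425663 0.03637634] [[ 4.316e-01 -9.020e-01  1.000e-04]
 [-9.020e-01 -4.316e-01  6.000e-04]
 [-5.000e-04 -3.000e-04 -1.000e+00]]
yaw now -154.42773271739148
grasp yaw 25.184927905018704 [ 6.31848263e-04  6.90850637e-04 -9.99999562e-01]
1144 [0.22371051 0.24005205 0.25545607]
delta [0.0002 0.0017 0.0914] rot [-0.0004  0.0004  0.0063]
```

>>> {"method": "move_arm", "body": {
  "deltas": [0,0.0017,0.02,0,0,0.0055,0.05,0,0.0017,0.045,0,0,0.0055,0.05,0,0.0017,0.065,0,0,0.0055,0.05,0,0.0017,0.078,0,0,0.0055,0.05,0,0.0017,0.083,0,0,0.0055,0.05,0,0.0017,0.083,0,0,0.0055,0.05,0,0.0017,0.083,0,0,0.0055,0.05]
}}

```text
t: 26.88
tool_pos: [0.4685, -0.3583, 0.1592]
orientation: [-2.653, 1.683, -0.002]
force: [0.4, 0.2, -2.4]
opening: 0.0101
gripper_force: 50.0
```

```bash
python3 - <<'E'
from h import *
st=robot.read_state();print(st['tool_pos'],'yaw',np.degrees(np.arctan2(*R.from_rotvec(st['orientation']).as_matrix()[[1,0],1])),st['force'])
p,d,P=cam('wrist');z=st['tool_pos'][2]+.015
p2,_,_=cam('scene')
a=np.radians(25.2+180);ex=np.array([np.cos(a),np.sin(a)]);ey=np.array([-ex[1],ex[0]])
m=(abs(P[...,2]-z)<.008)&(np.hypot(P[...,0]-.527,P[...,1]+.312)<.14)
q=P[m];dx=(q[:,:2]-[.5273,-.3121])@ex;dy=(q[:,:2]-[.5273,-.3121])@ey
k=(dy>.085)|(dx>.062)&(abs(dy-.016)>.03);
for it in range(3):
    A=np.c_[dx[k],dy[k],np.ones(k.sum())];s=np.linalg.lstsq(A,q[k,2],rcond=None)[0];r=q[:,2]-np.c_[dx,dy,np.ones(len(dx))]@s;k&=abs(r)<.002
print('plane',s,k.sum(),'x',dx[k].min(),dx[k].max(),'y',dy[k].min(),dy[k].max())
save(np.hstack([cv2.resize(p,(400,300)),cv2.resize(p2[110:230,270:430],(400,300))]),'pre.png')
go(.4682,-.3580,.138,-154.7)
E
```

```text
[ 0.46850152 -0.35826652  0.15920171] yaw -154.78338976959736 [ 0.39887669  0.18134934 -2.38867016]
plane [-0.00700115  0.00345923  0.17143415] 3971 x -0.04178804345873481 0.0707958561776647 y -0.03217501608002773 0.10108260591332256
delta [-0.0003  0.0002  0.0211] rot [-0.0009 -0.0008 -0.0015]
```

View pics/pre.png

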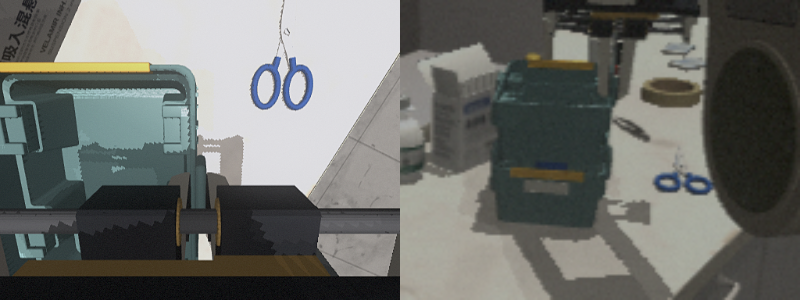

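The tray is turned, its clip now at the far end, and it hovers level over the lower one. The box's blue top shows between them in the scene view at (550,165). I'll lower it slowly.

>>> {"method": "move_arm", "body": {
  "deltas": [0,0,0.005,0,0,0,0.05,0,0,0.009,0,0,0,0.05,0,0,0.012,0,0,0,0.05,0,0,0.014,0,0,0,0.05,0,0,0.016,0,0,0,0.05,0,0,0.0165,0,0,0,0.05,0,0,0.0165,0,0,0,0.05]
}}

```text
t: 27.85
tool_pos: [0.468, -0.3578, 0.1417]
orientation: [-2.652, 1.683, 0.001]
force: [-0.2, -0.2, -1.5]
opening: 0.0096
gripper_force: 50.0
```

```bash
python3 - <<'E'
from h import *
st=robot.read_state();print(st['tool_pos'],st['force'],st['wrist_torque'])
go(.4682,-.3580,.138,-154.7)
E
```

```text
[ 0.46801189 -0.35781944  0.14168074] [-0.20388831 -0.21075034 -1.4926158 ] [-0.02272272  0.11710969  0.06644293]
delta [ 0.0002 -0.0001  0.0037] rot [-0.0003  0.0006 -0.0015]
```

>>> {"method": "move_arm", "body": {
  "deltas": [0,0,0.001,0,0,0,0.05,0,0,0.002,0,0,0,0.05,0,0,0.0025,0,0,0,0.05,0,0,0.0025,0,0,0,0.05]
}}

```text
t: 28.35
tool_pos: [0.4679, -0.3577, 0.139]
orientation: [-2.652, 1.683, 0.001]
force: [-0.1, 0.3, -2.3]
opening: 0.0098
gripper_force: 50.0
```

Already below the height at which a missed foot would stop, with no contact force. Now the last step.

>>> {"method": "move_arm", "body": {
  "deltas": [0,0,0.0006,0,0,0,0.05,0,0,0.0012,0,0,0,0.05,0,0,0.0017,0,0,0,0.05,0,0,0.0017,0,0,0,0.05]
}}

```text
t: 28.85
tool_pos: [0.4681, -0.358, 0.1381]
orientation: [-2.652, 1.683, -0.0]
force: [-3.2, 0.8, 5.0]
opening: 0.0098
gripper_force: 50.0
```

Contact at 0.1381 m, which is 66 mm above the table-level grasp, so the feet are seated on this side. Release and check.

>>> {"method": "move_arm", "body": {
  "deltas": [0,0,0,0,0,0,0.13,0,0,0,0,0,0,0.2,0,0,0,0,0,0,0.3,0,0,0,0,0,0,0.3,0,0,-0.02,0,0,0,0.3,0,0,-0.06,0,0,0,0.3,0.015,-0.035,-0.11,0,0,0,0.5,0.0,-0.073,-0.16,0,0,0,0.5,-0.02,-0.073,-0.22,0,0,0,0.5,-0.02,-0.073,-0.24,0,0,0,0.5,-0.02,-0.073,-0.24,0,0,0,0.5,-0.02,-0.073,-0.24,0,0,0,0.5],
  "squeeze": 10
}}

```text
t: 30.35
tool_pos: [0.5252, -0.3088, 0.3763]
orientation: [-2.652, 1.683, 0.003]
force: [0.1, -0.6, -0.4]
opening: 0.0467
gripper_force: 0.0
```

```bash
python3 - <<'E'
from h import *
st=robot.read_state();print(st['tool_pos'],st['force'])
p,d,P=cam('wrist')
p2,_,_=cam('scene')
c0=np.array([.5273,-.3121])
a=np.radians(25.2+180);ex=np.array([np.cos(a),np.sin(a)]);ey=np.array([-ex[1],ex[0]])
m=(abs(P[...,2]-.151)<.008)&(np.hypot(P[...,0]-c0[0],P[...,1]-c0[1])<.14)
q=P[m];dx=(q[:,:2]-c0)@ex;dy=(q[:,:2]-c0)@ey
k=(abs(dx)>.062)|(abs(dy)>.092)
for it in range(4):
    A=np.c_[dx[k],dy[k],np.ones(k.sum())];s=np.linalg.lstsq(A,q[k,2],rcond=None)[0];r=q[:,2]-np.c_[dx,dy,np.ones(len(dx))]@s;k&=abs(r)<.003
print('plane',s,k.sum(),'x',dx[k].min(),dx[k].max(),'y',dy[k].min(),dy[k].max())
try: tray(P,c0,s[2],205.2)
except Exception as e: print(e)
save(np.hstack([cv2.resize(p,(400,300)),cv2.resize(p2[110:230,270:430],(400,300))]),'post.png')
E
```

```text
[ 0.52515246 -0.3087592   0.37631108] [ 0.07961834 -0.62352408 -0.36878622]
plane [-0.00077856  0.0041512   0.14971261] 1934 x -0.07791392810951647 0.07803720603514341 y -0.09915544757404957 0.10067809488948876
tilts [-0.03  0.03] halfw [-0.0705  0.0705] grips a [-0.0049  0.0369] b [-0.005   0.0369] ymax/min 0.0998 -0.1 z 0.1499
centre [ 0.5276 -0.3129] yaw 205.17
```

View pics/post.png

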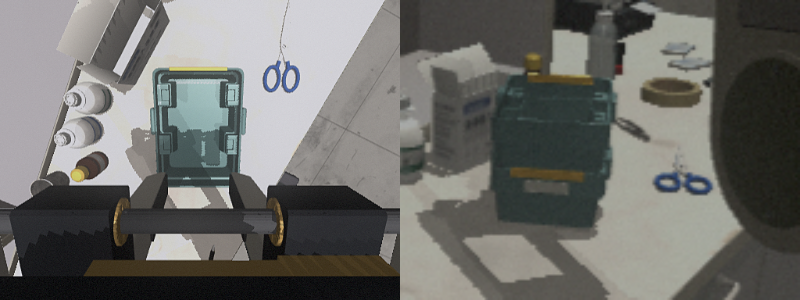

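The upper tray is seated level: rim at about 150 mm (151 mm expected), tilt under 0.3°, its clip at the opposite end from the lower one. The box is clear below, so I'm handing in.

```bash
python3 -c "
from plant import robot
print(robot.read_state()['t'],robot.close_job())"
```

```text
the job is handed in; nothing more can be done
30.45 None
```

I handed the job in at 30.45 s: the larger blue box stands upright in the lower tray, and the upper tray, turned end for end, sits level on top (tilt under 0.3°, rim height matching fully seated feet); the vials and brown bottle were left alone.

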